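Set a chocolate shell in the filling jig with sprung tongs

TASK

Take the sprung tongs from their stand, squeeze them shut to pick the hollow chocolate shell off the marble slab, set it level into the pocket of the filling jig and, still gripping it, press it down on the pocket's floor with about 11 N for half a second so that it beds; then let go of it and put the tongs back upright in their stand. The thin shell cracks if it is pressed much harder or pinched hard, and the gripper itself must not touch it; leave the other things where they are.

Things in the scene. Friction and masses are not known exactly. Their poses are not given: they have to be found in the camera images.
- shell_center (a point): centre (10 mm above its underside) of the hollow dark-brown chocolate shell, an open tapered cup, rim up: 20 mm tall, 41 mm across at the rim and 32 mm at the foot, 14 g, standing on the marble slab. It cracks if either arm of the tongs presses on it with more than 18 N, or if it is pressed against the jig with more than 16 N; it beds at 8 N and more, held 0.3 s
- shell: the same shell; origin at the centre of its underside, z up out of its mouth
- slab_top (a point): centre of the top of the fixed marble slab, 170 x 120 mm (x, y), 18 mm high; the shell stands some 40 mm to its -x side, a finished praline to its +x side
- jig_seat (a point): centre of the round pocket in the filling jig (a fixed aluminium plate, 14 mm high), 3.5 mm below the pocket's mouth. The pocket is 38 mm wide. Its hard black floor is on a set screw: it stands at this point or up to 3.5 mm lower, differently each time and not told, so it is found only by feel; it does not give under the press
- jig: the fixed jig plate, 110 x 90 x 14 mm (x, y, z); origin at the centre of its underside, below the pocket. Two brass spring plungers face each other across the pocket along the jig's x; their round noses are 3 mm below the mouth and stand 3.4 mm into the pocket. Pushing the shell in past them takes about 2 to 5 N; a shell just laid in the pocket stays up on the noses.
- stand_floor (a point): centre of the inner floor, 4 mm over the worktop, of the fixed open steel stand that holds the tongs: 46 x 90 x 42 mm (x, y, z) outside, 4 mm walls, inner space 38 x 82 mm; its y axis is its long side
- tongs_grip (a point): point between the two rounded blue grips of the tongs, 80 mm above the tips' lower ends. Tongs: standing tips down, 118 mm tall, 70 g, the bridge with the hinges on top (38 mm above this point), arms to the tongs' +y and -y. The grips are bars lying along x, 20 mm long, 14 mm thick, at this height, 48 mm over their outer faces at rest; squeeze them along the tongs' y
- tongs_tip (a point): point midway between the lower ends of the tips; z up along the tongs, y across the arms. Inside, each tip has two blue silicone bars (16 mm apart) for the shell's flank and, 11 mm above its lower end, a blue shoulder that goes over the rim and pushes it down: shut them with the tips' ends 9.5 to 11.5 mm above the shell's foot. Gap at rest 54 mm (51 at the shoulders); the tips measure 66 mm over their backs (y), 20 mm across
- tongs: the tongs' bridge; origin at the same point as tongs_tip
- tongs_l: the tongs' +y arm, hinged 112 mm above the tips' ends, 10 mm off the middle; both arms swing in alike, by about 0.1 rad to shut on the shell. The spring is preloaded: up to 6 N on the grips (each side) the tongs stay open and are simply held; at 11 N the bars just reach the shell; each further newton gives about 0.3 N on the shell. 25 to 33 N holds it well
- tongs_r: the tongs' -y arm, likewise
- praline: finished praline, a dark round puck 41 mm across and 16 mm tall on the slab; leave it. Origin at the centre of its underside
- jar: spice jar with red cap, 47 x 47 x 97 mm; leave it. Origin at the centre of its underside
- cup: small clear measuring cup with white powder, 50 mm across, 60 mm tall; leave it. Origin at the centre of its underside
- cutter: fluted metal cutter ring 62 mm across, 28 mm tall; leave it. Origin at the centre of its underside

How it is judged:
On the way, in this order (a step that is already met when the one before it is completed fails the run):
1. the shell is held between the arms of the tongs, lifted clear of the slab (z of shell in the frame of slab_top above 0.02 m and contact force between each of tongs_l, tongs_r and shell above 0.3 N), for 0.2 s.
2. the shell is pressed down on the floor of the jig's pocket (horizontal distance between shell and jig_seat below 0.005 m and z of shell in the frame of jig_seat below 0.002 m and contact force between shell and jig above 8 N), for 0.3 s.
3. the shell sits level on the floor of the jig's pocket, let go by the tongs (horizontal distance between shell and jig_seat below 0.004 m and z of shell in the frame of jig_seat below 0.0015 m and angle between shell's own z axis and vertical below 0.12 rad and contact force between each of tongs_l, tongs_r and shell below 0.1 N), for 0.2 s.
At the end, for the whole second after the job is handed in: the shell, bedded by the press, is down in the pocket (its underside no more than 1.5 mm above jig_seat), within 4 mm of its centre and level within 0.12 rad; the tongs stand in their stand, tips within 6 mm of its floor and 12 mm of its centre, upright within 0.15 rad; all at rest (horizontal distance between shell and jig_seat below 0.004 m and z of shell in the frame of jig_seat below 0.0015 m and angle between shell's own z axis and vertical below 0.12 rad and horizontal distance between tongs_tip and stand_floor below 0.012 m and z of tongs_tip in the frame of stand_floor below 0.006 m and angle between tongs's own z axis and vertical below 0.15 rad and linear speed of each of tongs, shell below 0.02 m/s); the robot touches nothing.
It fails at once if an arm of the tongs presses on the shell with more than 18 N (it cracks) (contact force between any of tongs_l, tongs_r and shell above 18 N).
It fails at once if the shell is pressed against the jig with more than 16 N (it cracks) (contact force between shell and jig above 16 N).
It fails at once if the gripper touches the shell (contact force between any of the fingers, the arm and shell above 0.3 N).
It fails at once if the shell is tipped over (angle between shell's own z axis and vertical above 0.7 rad).
It fails at once if the praline, jar, cup or cutter is moved by more than 15 mm (distance of any of praline, jar, cup, cutter from where it was at the start of the episode above 0.015 m).
It also fails if it takes over 67 s, if anything falls off the work surface, if the arm or the gripper's body presses on something with over 40 N, if the wrist force passes 120 N, or if a joint passes its speed limit or range.

ROBOT

A 7-joint arm with a two-finger parallel gripper is mounted at the origin on a cart in front of the work surface, level with it; the furniture and walls round the work are solid. World frame = base frame: x ahead of the robot, y to its left, z up, the work surface at z = 0. Lengths are in m, angles in rad, forces in N, time in s.
With the tool pointing down it reaches from about 0.4 to 0.85 m from the base axis. Payload 4.4 kg.
Tool frame: the origin (TCP) lies on the centre line of the jaws, within the pads' length; the fingertips stand 8 mm ahead of it and the grasp point (between the pads) lies 11 mm behind it; z points along the fingers, y is the line along which they close (so a half turn about z gives the same grasp; the last joint's range is limited). The gripper opens to 94 mm and grips with 3 to 60 N. Pads are 16 mm wide; open, the fingers measure 119 mm over their backs; the gripper's body (75 mm by 177 mm) begins 78 mm behind the grasp point.
Start: joints at [1.089, 0.628, 0.038, 1.517, -0.027, 0.996, -0.02], TCP at [0.263, -0.595, 0.185] pointing down, gripper open.
Joint ranges: [-3.06, 3.06], [-0.37, 2.12], [-1.25, 1.32], [0.18, 2.47], [-1.1, 4.24], [0.23, 1.98], [-2.94, 2.94]. Speed limits (rad/s): [2.57, 2.57, 3.14, 3.14, 3.14, 3.14, 3.14].

INTERFACE

Orientations are given as a rotation vector (axis times angle).
In Python, from plant import ctrl, snapshot gives the robot as it stands.
- The arm moves only by the tool arm_command, never from a script. Its argument "rows" is a list that holds one entry, the list of rows, each a list of 4 numbers: the shift along the tool's x, y, z each as a share of 0.15 m, from -1 to 1, then the turn about the tool's z as a share of 180 degrees, from -1 to 1. A call has exactly 10 rows; each row is the pose to reach, as a shift and turn from the pose commanded when the call began, along the tool's axes at that moment, turning the shorter way round; what a row does not reach only later rows make up. A row lasts 1/10 s, in which the tool goes at most 50 mm and 8.59 degrees, less where a joint would pass 70% of its speed; a pose out of reach is approached as far as the arm can. A call with a number of a shift or a turn outside -1 to 1 is refused whole. A call with a gripper value outside its range is refused whole. "fingers" is the opening, from -1 (shut) to 1 (fully open), so that 0 is half open, set as the call begins (left out, the last holds). The fingers move at their own pace and stop on an object; "newtons" is the grip in N (left out, the last holds). Time passes only in rows, so rows that repeat a pose let the fingers close, or fill a call up. It gives the time, the measured TCP pose, the force, the opening and the grip force at its end, in the units of the state.
- ctrl.sense(): the state, without advancing time (a new reading comes with each control period).
- snapshot(name): name is "scene" or "top" or "wrist"; returns a dict with "frame" (384x512x3 uint8, red, green, blue), "vfov" (degrees; the focal length in pixels is half the picture's height over the tangent of half this angle, whatever the lens; pixels are square), "cx", "cy" (the principal point, pixels), "D" ([k1, k2, p1, p2, k3] as OpenCV has them; the pictures are not rectified), "R" (3x3) and "t" (3): a world point X has camera coordinates R X + t. Camera axes: x right, y down, z forward; pixel columns grow to the right and rows downward; lengths in m; the calibration is good to about 2 mm. A picture is of the moment at which its call begins. There is no depth.
- ctrl.job_done(): hands the job in; it is judged then, once.
The state is a dict: "time": time; "joint_positions": joint angles; "dq": joint speeds; "effort": joint torques, N m; "tool_pos": TCP position; "ee_rot": TCP orientation; "ft_force": force on the tool from outside, world axes, zero at the start; "ft_torque": the same for the moment, N m; "opening": finger opening in m; "finger_force": force on a finger pad.
Only numpy, scipy, OpenCV 4.12 (cv2) and the standard library are available. Lean on these libraries where they do the work, as an engineer would, in place of code of your own. Each camera call takes 0.05 s, during which the arm holds its last target. There are 200 camera calls.

## Working session

There is one attempt and no reset: what is moved stays moved. The work goes in short steps, Python scripts to look and compute and a tool call to move; the robot and the scene stay as the last step left them, time stands still between calls to the robot, and variables do not carry over. Pictures are saved under pics/ and viewed, at most 10 in all, crops included, and the job is handed in when it is done.

Besides the shell and the picture viewer there is one more tool, called after "Emit:" by a JSON object that holds its "name" and its "arguments", one argument or row to a line. arm_command: Moves the arm, as the interface text tells. Shift numbers are shares of 0.15 m and turn numbers shares of 180 degrees, none past 1 either way. Its arguments: {"type":"object","properties":{"rows":{"type":"array"},"fingers":{"type":"number"},"newtons":{"type":"number"}},"required":["rows"]}

```bash
mkdir -p pics; ls; python3 - <<'E'
from plant import ctrl, snapshot
import cv2,pickle
s=ctrl.sense();print({k:s[k] for k in('time','tool_pos','ee_rot','ft_force','opening')})
d={}
for n in('scene','top','wrist'):
    d[n]=snapshot(n);cv2.imwrite(f'pics/{n}0.png',d[n]['frame'][:,:,::-1]);v=d[n];print(n,v['vfov'],v['cx'],v['cy'],v['D'],v['R'],v['t'])
pickle.dump(d,open('d0.pkl','wb'))
E
```

```text
pics
{'time': 0.0, 'tool_pos': array([ 0.2622794 , -0.59398814,  0.18378708]), 'ee_rot': array([-3.07220729e+00, -6.48037827e-01,  6.46906956e-04]), 'ft_force': array([ 0.16419065, -0.14023731,  0.61712934]), 'opening': 0.0938267272029321}
scene 53.68292413038742 250.18083442582684 197.68917337965766 [-0.09712073  0.          0.          0.          0.        ] [[-0.47462857 -0.88014572 -0.00843941]
 [-0.41130101  0.23025533 -0.88193762]
 [ 0.77817684 -0.41512166 -0.47129058]] [0.2671033  0.31754629 0.51198801]
top 49.81158747388059 252.55052198148155 192.26634889312646 [0.00548559 0.         0.         0.         0.        ] [[ 1.53648075e-02 -9.99881954e-01  2.75007141e-05]
 [-9.73655930e-01 -1.49680601e-02 -2.27530410e-01]
 [ 2.27503962e-01  3.46918471e-03 -9.73770975e-01]] [-0.00502012  0.5840602   0.96115436]
wrist 61.40873531711562 251.70437417661995 193.11938696719395 [0.00239949 0.         0.         0.         0.        ] [[ 4.04260784e-01 -9.14643594e-01 -5.60340248e-04]
 [-8.76596505e-01 -3.87619170e-01  2.85184057e-01]
 [-2.61058970e-01 -1.14797538e-01 -9.58472608e-01]] [-0.64892097 -0.03015398  0.39192107]
```

View pics/top0.png

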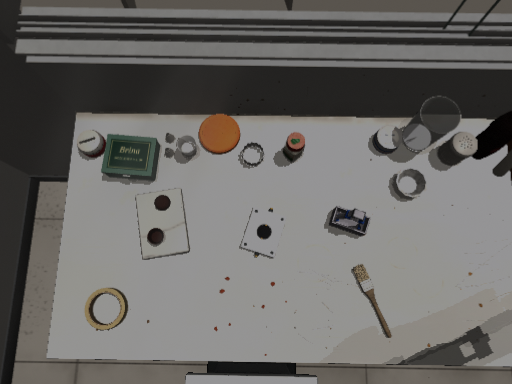

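View pics/scene0.png

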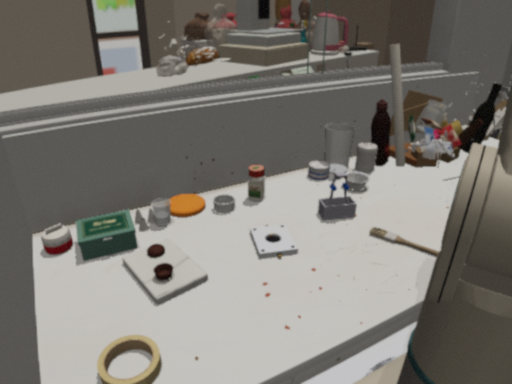

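The top view shows the slab at (162,223) with two dark pieces at (155,236) and (163,202), the jig pocket at (264,232) and the stand with the tongs at (350,220). The scene view agrees: the lower dark piece, at (164,271), looks hollow.

```bash
cat > h.py <<'E'
import numpy as np,cv2
def K(v):
    f=192/np.tan(np.radians(v['vfov']/2));return np.array([[f,0,v['cx']],[0,f,v['cy']],[0,0,1.]])
def ray(v,p):
    u=cv2.undistortPoints(np.array([[p]],float),K(v),np.array(v['D']))[0,0]
    R=np.array(v['R']);return -R.T@np.array(v['t']),R.T@np.array([u[0],u[1],1])
def onz(v,p,z):
    c,d=ray(v,p);return c+d*(z-c[2])/d[2]
def proj(v,X):
    return cv2.projectPoints(np.array(X,float).reshape(-1,3),cv2.Rodrigues(np.array(v['R']))[0],np.array(v['t']),K(v),np.array(v['D']))[0][:,0]
E
python3 - <<'E'
import pickle,cv2,numpy as np
from h import *
d=pickle.load(open('d0.pkl','rb'));t=d['top']
for n,p,z in(('shell',(155,236),.038),('pral',(163,202),.034),('jig',(264,232),.014),('stand',(350,220),.04)):print(n,onz(t,p,z).round(3),proj(d['scene'],onz(t,p,z)))
def crop(v,x,y,w,s):return cv2.resize(v['frame'][y-w:y+w,x-w:x+w,::-1],(s,s),interpolation=cv2.INTER_CUBIC)
a=np.hstack([crop(t,162,223,45,266),crop(t,264,232,35,266),crop(t,350,220,30,266)])
s=d['scene'];b=np.hstack([crop(s,164,265,50,266),crop(s,273,240,35,266),crop(s,337,200,35,266)])
cv2.imwrite('pics/m0.png',np.vstack([a,b]))
E
```

```text
shell [0.475 0.246 0.038] [[163.69636041 269.43186647]]
pral [0.563 0.232 0.034] [[158.03329646 246.97869705]]
jig [ 0.492 -0.027  0.014] [[274.11013419 238.31499537]]
stand [ 0.523 -0.242  0.04 ] [[337.63842578 202.05829363]]
```

View pics/m0.png

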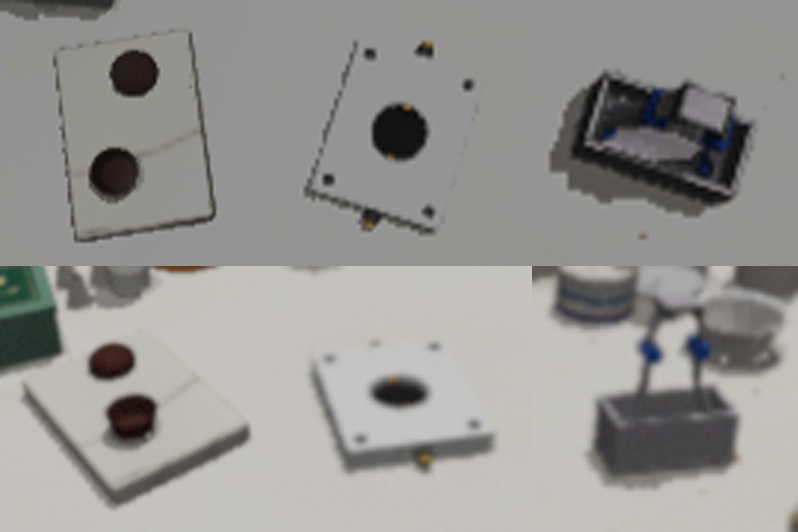

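```bash
python3 - <<'E'
import pickle,cv2,numpy as np
from h import *
d=pickle.load(open('d0.pkl','rb'));T=d['top'];S=d['scene'];w=d['wrist']
print('cam in tool frame world',(-w['R'].T@w['t']).round(3))
from scipy.spatial.transform import Rotation as Ro
Rt=Ro.from_rotvec([-3.0722,-.648,.0006]).as_matrix();print(Rt.round(3))
print('cam offset tool',(Rt.T@(-w['R'].T@w['t']-[.2623,-.594,.1838])).round(4),'view dir tool',(Rt.T@w['R'][2]).round(3))
for v,x,y,W in((T,350,220,30),(S,337,200,35)):
    f=v['frame'].astype(int)[y-W:y+W,x-W:x+W];m=((f[...,2]-f[...,0]>35)&(f[...,2]-f[...,1]>30)).astype(np.uint8)
    n,l,s,c=cv2.connectedComponentsWithStats(m)
    for i in range(1,n):
        if s[i,4]>3:
            p=c[i]+[x-W,y-W];print(s[i,4],p.round(1),onz(v,p,.084).round(3),onz(v,p,.122).round(3))
for p in[(575,78),(612,72),(750,122),(722,203),(690,200)]:
    q=((p[0]-532)/4.433+320,p[1]/4.433+190);print(q,onz(T,q,.042).round(3))
m=T['frame'][185:255,315:390].min(2)<75
E
```

```text
cam in tool frame world [ 0.338 -0.56   0.384]
[[ 0.915  0.404 -0.001]
 [ 0.404 -0.915  0.002]
 [-0.    -0.002 -1.   ]]
cam offset tool [ 0.0831 -0.0006 -0.2001] view dir tool [-0.285  0.001  0.958]
10 [346.9 212.5] [ 0.533 -0.225  0.084] [ 0.526 -0.216  0.122]
5 [362.2 222.4] [ 0.51  -0.261  0.084] [ 0.504 -0.251  0.122]
18 [345.8 186.3] [ 0.519 -0.26   0.084] [ 0.462 -0.206  0.122]
15 [332.6 186.9] [ 0.532 -0.228  0.084] [ 0.474 -0.176  0.122]
(329.69997744191295, 207.59530791788856) [ 0.553 -0.192  0.042]
(338.04646965937286, 206.2418226934356) [ 0.557 -0.213  0.042]
(369.1766298217911, 217.52086623054365) [ 0.529 -0.29   0.042]
(362.86036544101063, 235.7929167606587) [ 0.483 -0.272  0.042]
(355.64177757726145, 235.1161741484322) [ 0.484 -0.254  0.042]
```

Emit:
{"name": "arm_command", "arguments": {
  "rows": [
    [[0.08,-0.05,0,0],[0.17,-0.1,0,0],[0.27,-0.16,0,0],[0.37,-0.22,0,0],[0.48,-0.28,0,0],[0.58,-0.34,0,0],[0.68,-0.4,0,0],[0.78,-0.45,0,0],[0.88,-0.5,0,0],[1,-0.56,0,0]]
  ]
}}

```text
time: 1.15
tool_pos: [0.3664, -0.4566, 0.1847]
ee_rot: [3.074, 0.647, -0.0]
ft_force: [0.1, 0.4, -0.3]
opening: 0.0942
finger_force: 0.0
```

Emit:
{"name": "arm_command", "arguments": {
  "rows": [
    [[0.1,-0.06,0,0],[0.2,-0.12,0,0],[0.3,-0.18,0,0],[0.4,-0.24,0,0],[0.5,-0.3,0,0],[0.6,-0.36,0,0],[0.7,-0.42,0,0],[0.8,-0.48,0,0],[0.9,-0.53,0,0],[1,-0.58,0,0]]
  ]
}}

```text
time: 2.15
tool_pos: [0.4686, -0.316, 0.1847]
ee_rot: [3.074, 0.648, 0.0]
ft_force: [0.4, -0.5, 0.3]
opening: 0.0942
finger_force: 0.0
```

Emit:
{"name": "arm_command", "arguments": {
  "rows": [
    [[0.1,-0.06,0,0.04],[0.2,-0.12,0,0.08],[0.3,-0.18,0,0.12],[0.4,-0.22,0,0.16],[0.48,-0.26,0,0.2],[0.54,-0.29,0,0.24],[0.54,-0.29,0,0.244],[0.54,-0.29,0,0.244],[0.54,-0.29,0,0.244],[0.54,-0.29,0,0.244]]
  ]
}}

```text
time: 3.15
tool_pos: [0.524, -0.2452, 0.1848]
ee_rot: [3.093, -0.548, 0.0]
ft_force: [-0.1, -0.7, -0.1]
opening: 0.094
finger_force: 0.0
```

```bash
python3 - <<'E'
from plant import ctrl, snapshot
import cv2,pickle
s=ctrl.sense();print({k:s[k] for k in('time','tool_pos','ee_rot','joint_positions')})
v=snapshot('wrist');pickle.dump(v,open('w1.pkl','wb'))
cv2.imwrite('pics/w1.png',v['frame'][:,:,::-1])
E
```

```text
{'time': 3.15, 'tool_pos': array([ 0.52398176, -0.24524926,  0.18478152]), 'ee_rot': array([ 3.09318151e+00, -5.48221777e-01,  9.22178412e-06]), 'joint_positions': array([ 0.23365996,  0.53431699,  0.2396906 ,  1.72739634, -0.15491538,
        0.89832066, -1.38369313])}
```

View pics/w1.png

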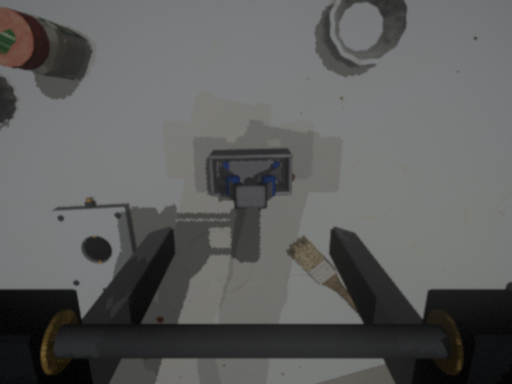

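The wrist view shows the stand near (250,172), the bridge at (250,197) and the blue grips around (235,183) and (268,184). The jig pocket is at (97,249).

```bash
python3 - <<'E'
import pickle,cv2,numpy as np
from h import *
v=pickle.load(open('w1.pkl','rb'))
f=v['frame'].astype(int);m=((f[...,2]-f[...,0]>30)&(f[...,2]-f[...,1]>25)).astype(np.uint8);m[:130]=0;m[230:]=0
n,l,s,c=cv2.connectedComponentsWithStats(m)
for i in range(1,n):
    if s[i,4]>5:print(s[i],c[i].round(1),onz(v,c[i],.084).round(4),onz(v,c[i],.014).round(4))
cv2.imwrite('pics/w1c.png',cv2.resize(v['frame'][140:220,195:305,::-1],(770,560),interpolation=cv2.INTER_CUBIC))
E
```

```text
[223 163   6   6  25] [225.6 165.2] [ 0.5522 -0.2294  0.084 ] [ 0.5406 -0.2191  0.014 ]
[273 163   6   5  21] [275.4 164.6] [ 0.5366 -0.2738  0.084 ] [ 0.5214 -0.2739  0.014 ]
[227 177  12   6  54] [233.4 179.2] [ 0.5369 -0.2314  0.084 ] [ 0.5218 -0.2216  0.014 ]
[264 177  11  18  76] [270.5 181.7] [ 0.5224 -0.264   0.084 ] [ 0.504  -0.2618  0.014 ]
```

View pics/w1c.png

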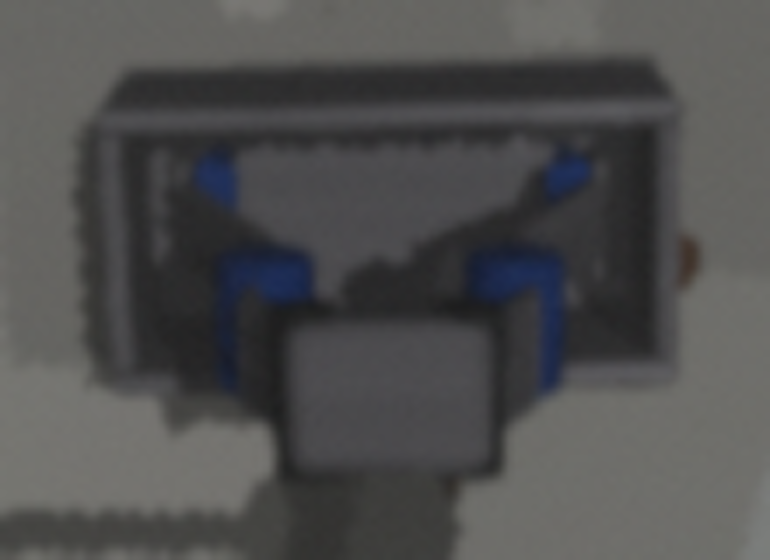

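The crop shows the bridge top with corners (287,322), (495,318), (497,468) and (290,475), the grips just behind it, and the stand rim around them. I'll cast these points.

```bash
python3 - <<'E'
import pickle,cv2,numpy as np
from h import *
v=pickle.load(open('w1.pkl','rb'))
def P(L,z):
    X=np.array([onz(v,(195+x/7-.4,140+y/7-.4),z) for x,y in L]);return X
def yaw(a,b):e=a-b;return np.degrees(np.arctan2(-e[0],e[1])).round(1)
B=P([(287,322),(495,318),(497,468),(290,475)],.122);print('bridge',B.mean(0).round(4),yaw(B[0],B[1]),yaw(B[3],B[2]))
S=P([(98,112),(678,100),(675,383),(103,386)],.042);print('stand',S.round(3),S.mean(0).round(4),yaw(S[0],S[1]),yaw(S[3],S[2]),np.linalg.norm(S[0]-S[1]),np.linalg.norm(S[0]-S[3]))
G=P([(222,255),(562,252)],.091);print('grip +x outer corners',G.round(4),G.mean(0).round(4),yaw(*G),np.linalg.norm(G[0]-G[1]))
print('tips blue',P([(218,175),(568,173)],.015).mean(0))
from scipy.spatial.transform import Rotation as Ro
R=Ro.from_rotvec([3.09318,-.54822,0]).as_matrix();print(R.round(3),yaw(-R[:,1],0*R[:,1]))
E
```

```text
bridge [ 0.5262 -0.2451  0.122 ] -19.0 -18.1
stand [[ 0.561 -0.21   0.042]
 [ 0.533 -0.294  0.042]
 [ 0.49  -0.279  0.042]
 [ 0.521 -0.194  0.042]] [ 0.5261 -0.2443  0.042 ] -18.9 -19.8 0.08852899606267946 0.04371366143043954
grip +x outer corners [[ 0.5436 -0.2273  0.091 ]
 [ 0.5284 -0.27    0.091 ]] [ 0.536  -0.2486  0.091 ] -19.6 0.04531780936450227
tips blue [ 0.53163748 -0.24702865  0.015     ]
[[ 0.939 -0.344 -0.   ]
 [-0.344 -0.939 -0.   ]
 [ 0.     0.    -1.   ]] -20.1
```

Emit:
{"name": "arm_command", "arguments": {
  "rows": [
    [[0.014,0.003,0.07,-0.006],[0.014,0.003,0.16,-0.006],[0.014,0.003,0.26,-0.006],[0.014,0.003,0.36,-0.006],[0.014,0.003,0.46,-0.006],[0.014,0.003,0.56,-0.006],[0.014,0.003,0.64,-0.006],[0.014,0.003,0.71,-0.006],[0.014,0.003,0.745,-0.006],[0.014,0.003,0.745,-0.006]]
  ]
}}

```text
time: 4.2
tool_pos: [0.5259, -0.2455, 0.0722]
ee_rot: [-3.098, 0.519, 0.002]
ft_force: [0.4, 0.3, 1.0]
opening: 0.094
finger_force: 0.0
```

Emit:
{"name": "arm_command", "arguments": {
  "rows": [
    [[0,0,0,0],[0,0,0,0],[0,0,0,0],[0,0,0,0],[0,0,0,0],[0,0,0,0],[0,0,0,0],[0,0,0,0],[0,0,0,0],[0,0,0,0]]
  ],
  "fingers": -1,
  "newtons": 5
}}

```text
time: 5.2
tool_pos: [0.5264, -0.2456, 0.073]
ee_rot: [-3.098, 0.519, -0.0]
ft_force: [0.1, 0.5, 1.1]
opening: 0.04
finger_force: 5.0
```

```bash
python3 - <<'E'
from plant import ctrl, snapshot
import cv2,pickle,numpy as np
s=ctrl.sense();print({k:s[k] for k in('time','tool_pos','opening','finger_force','ft_force')})
v=snapshot('wrist');w=snapshot('scene');pickle.dump((v,w),open('w2.pkl','wb'))
a=cv2.resize(v['frame'][140:340,150:350,::-1],(400,400),interpolation=cv2.INTER_CUBIC)
b=cv2.resize(w['frame'][140:240,290:390,::-1],(400,400),interpolation=cv2.INTER_CUBIC)
cv2.imwrite('pics/w2.png',np.hstack([a,b]))
E
```

```text
{'time': 5.2, 'tool_pos': array([ 0.52635761, -0.24563938,  0.07296719]), 'opening': 0.03997512081985429, 'finger_force': 4.998803903708904, 'ft_force': array([0.12316423, 0.48862919, 1.12600317])}
```

View pics/w2.png

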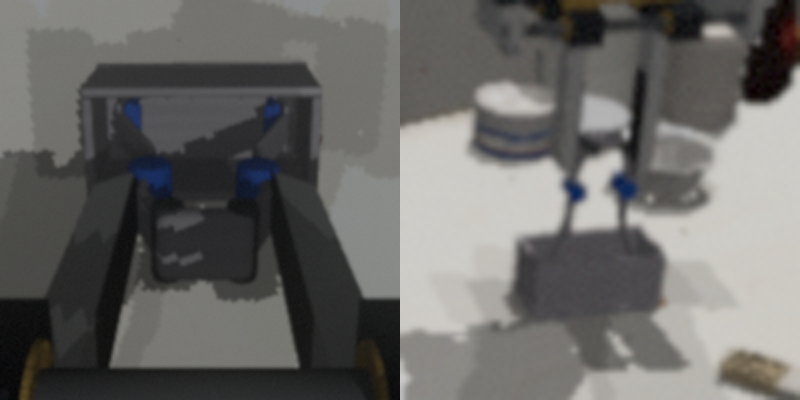

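```bash
python3 - <<'E'
import pickle,numpy as np
from h import *
v,w=pickle.load(open('w2.pkl','rb'))
c=np.array([.5264,-.2456,0]);yx=np.array([-np.sin(np.radians(-19)),np.cos(np.radians(-19)),0]);xx=np.array([yx[1],-yx[0],0])
for n,V,o,k in(('wrist',v,(150,140),2),('scene',w,(290,140),4)):
  for sg in(1,-1):
    for nm,r,z,dx in(('pad face tip',.02,.065,0),('finger back tip',.032,.065,0),('grip c',.017,.084,0),('grip+x',.017,.084,.01),('grip-x',.017,.084,-.01),('tip',.032,.01,0)):
      p=proj(V,c+sg*r*yx+dx*xx+[0,0,z])[0];print(n,sg,nm,((p-o)*k+(400 if n=='scene' else 0)*np.array([1,0])).round(0))
E
```

```text
wrist 1 pad face tip [145. 165.]
wrist 1 finger back tip [110. 165.]
wrist 1 grip c [150. 187.]
wrist 1 grip+x [149. 157.]
wrist 1 grip-x [150. 216.]
wrist 1 tip [128. 117.]
wrist -1 pad face tip [261. 165.]
wrist -1 finger back tip [296. 165.]
wrist -1 grip c [257. 187.]
wrist -1 grip+x [258. 157.]
wrist -1 grip-x [256. 216.]
wrist -1 tip [278. 117.]
scene 1 pad face tip [566. 214.]
scene 1 finger back tip [549. 215.]
scene 1 grip c [573. 187.]
scene 1 grip+x [568. 181.]
scene 1 grip-x [578. 194.]
scene 1 tip [541. 288.]
scene -1 pad face tip [623. 209.]
scene -1 finger back tip [640. 207.]
scene -1 grip c [622. 183.]
scene -1 grip+x [616. 177.]
scene -1 grip-x [628. 190.]
scene -1 tip [631. 279.]
```

Emit:
{"name": "arm_command", "arguments": {
  "rows": [
    [[0,0,0,0],[0,0,0,0],[0,0,0,0],[0,0,0.02,0],[0,0,0.04,0],[0,0,0.06,0],[0,0,0.08,0],[0,0,0.09,0],[0,0,0.09,0],[0,0,0.09,0]]
  ],
  "fingers": 0.5
}}

```text
time: 6.3
tool_pos: [0.5263, -0.2457, 0.0594]
ee_rot: [3.098, -0.519, 0.0]
ft_force: [-0.6, -0.3, 0.3]
opening: 0.0705
finger_force: 0.0
```

```bash
python3 - <<'E'
from plant import ctrl, snapshot
import cv2,pickle,numpy as np
from h import *
s=ctrl.sense();print({k:s[k] for k in('time','tool_pos','opening','finger_force','ft_force')})
w=snapshot('scene')
c=s['tool_pos'].copy()
yx=np.array([-np.sin(np.radians(-19)),np.cos(np.radians(-19)),0])
for z in(.05,.08):print([((proj(w,[c[0]+q*.035*yx[0],c[1]+q*.035*yx[1],z])[0]-[265,110])*[5,5]).round(0) for q in(1,-1)])
cv2.imwrite('pics/s3.png',cv2.resize(w['frame'][110:230,265:405,::-1],(700,600),interpolation=cv2.INTER_CUBIC))
E
```

```text
{'time': 6.3, 'tool_pos': array([ 0.52629811, -0.24570207,  0.05941253]), 'opening': 0.07046926716708321, 'finger_force': 0.0, 'ft_force': array([-0.6123547 , -0.27835204,  0.25045076])}
[array([303., 445.]), array([428., 434.])]
[array([308., 394.]), array([434., 383.])]
```

View pics/s3.png

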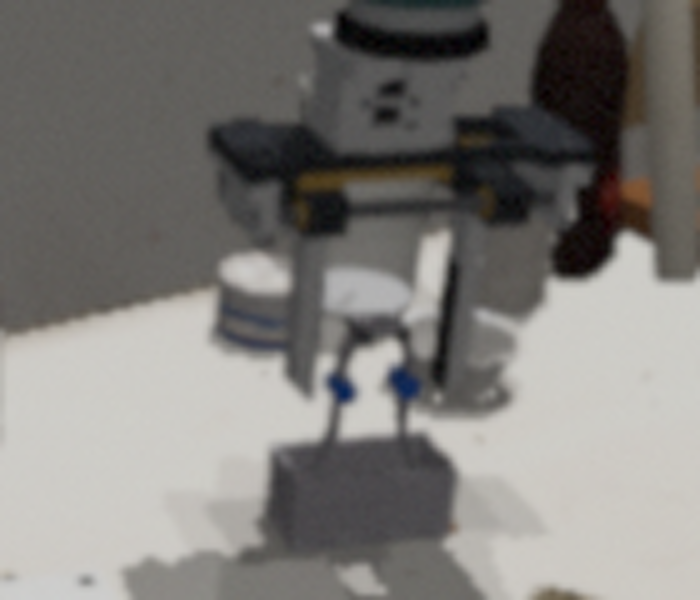

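The fingertips end at about (305,395) and (450,400), level with the grips. That is some 25 mm higher than the stated tool geometry gives, and there is plenty of room over the bridge, so I'll go lower.

Emit:
{"name": "arm_command", "arguments": {
  "rows": [
    [[0,0,0.01,0],[0,0,0.02,0],[0,0,0.03,0],[0,0,0.04,0],[0,0,0.05,0],[0,0,0.06,0],[0,0,0.07,0],[0,0,0.075,0],[0,0,0.075,0],[0,0,0.075,0]]
  ]
}}

```text
time: 7.35
tool_pos: [0.5263, -0.2457, 0.0482]
ee_rot: [3.098, -0.519, 0.0]
ft_force: [0.2, 0.7, -0.0]
opening: 0.0705
finger_force: 0.0
```

Emit:
{"name": "arm_command", "arguments": {
  "rows": [
    [[0,0,0,0],[0,0,0,0],[0,0,0,0],[0,0,0,0],[0,0,0,0],[0,0,0,0],[0,0,0,0],[0,0,0,0],[0,0,0,0],[0,0,0,0]]
  ],
  "fingers": -1,
  "newtons": 5
}}

```text
time: 8.35
tool_pos: [0.5263, -0.2456, 0.0482]
ee_rot: [-3.098, 0.519, -0.0]
ft_force: [-0.2, 0.2, 0.4]
opening: 0.0478
finger_force: 5.0
```

Opening 47.8 mm, so the grips are held. Lifting, and refining the shell and jig from the first pictures.

Emit:
{"name": "arm_command", "arguments": {
  "rows": [
    [[0,0,-0.02,0],[0,0,-0.05,0],[0,0,-0.1,0],[0,0,-0.16,0],[0,0,-0.22,0],[0,0,-0.28,0],[0,0,-0.34,0],[0,0,-0.4,0],[0,0,-0.45,0],[0,0,-0.47,0]]
  ]
}}

```text
time: 9.35
tool_pos: [0.5268, -0.2459, 0.1197]
ee_rot: [3.098, -0.519, 0.002]
ft_force: [0.6, 1.2, -1.1]
opening: 0.0479
finger_force: 5.0
```

```bash
python3 - <<'E'
import pickle,cv2,numpy as np
from h import *
from plant import ctrl
d=pickle.load(open('d0.pkl','rb'));w1=pickle.load(open('w1.pkl','rb'))
def blob(v,p,z,th,W=22):
    x,y=p;f=v['frame'][y-W:y+W,x-W:x+W].max(2);m=(f<th).astype(np.uint8)
    n,l,s,c=cv2.connectedComponentsWithStats(m);i=l[W,W]
    if i==0:return 'bg',f[W,W]
    cs,_=cv2.findContours((l==i).astype(np.uint8),0,1);h=cv2.convexHull(max(cs,key=len))
    M=cv2.moments(h);q=np.array([M['m10'],M['m01']])/M['m00']+[x-W,y-W]
    return s[i],q.round(2),onz(v,q,z).round(4)
for th in(70,90,110):
    print(th,'shell top',blob(d['top'],(155,236),.038,th,16));print('shell scene',blob(d['scene'],(164,271),.030,th,14))
    print('jig top',blob(d['top'],(264,232),.014,th,14));print('jig w1',blob(w1,(97,249),.014,th,25));print('praline',blob(d['top'],(163,202),.034,th,14))
s=ctrl.sense();print({k:s[k] for k in('time','tool_pos','opening','finger_force','ft_force')})
E
```

```text
70 shell top (array([  8,   8,  17,  17, 213], dtype=int32), array([155.16, 236.  ]), array([0.475 , 0.2455, 0.038 ]))
shell scene (array([  5,   7,  17,  17, 233], dtype=int32), array([162.99, 271.87]), array([0.4782, 0.2475, 0.03  ]))
jig top (array([  7,   7,  14,  14, 157], dtype=int32), array([263.55, 231.26]), array([ 0.4943, -0.0256,  0.014 ]))
jig w1 (array([ 10,  13,  30,  25, 585], dtype=int32), array([ 96.47, 248.95]), array([ 0.4966, -0.0273,  0.014 ]))
praline (array([  5,   7,  16,  16, 190], dtype=int32), array([161.75, 202.5 ]), array([0.5615, 0.2356, 0.034 ]))
90 shell top (array([  8,   8,  17,  18, 238], dtype=int32), array([155.1, 236.4]), array([0.474 , 0.2456, 0.038 ]))
shell scene (array([  4,   7,  18,  18, 264], dtype=int32), array([162.88, 272.35]), array([0.4768, 0.2481, 0.03  ]))
jig top (array([  7,   6,  15,  15, 171], dtype=int32), array([263.71, 231.3 ]), array([ 0.4943, -0.026 ,  0.014 ]))
jig w1 (array([  9,  12,  31,  27, 638], dtype=int32), array([ 96.32, 249.02]), array([ 0.4966, -0.0271,  0.014 ]))
praline (array([  5,   7,  17,  16, 203], dtype=
[... 152 characters left out ...]
 array([0.4734, 0.2457, 0.038 ]))
shell scene (array([  4,   7,  19,  19, 290], dtype=int32), array([162.81, 272.65]), array([0.476 , 0.2485, 0.03  ]))
jig top (array([  7,   6,  15,  16, 178], dtype=int32), array([263.69, 231.43]), array([ 0.4939, -0.026 ,  0.014 ]))
jig w1 (array([  9,  11,  32,  29, 719], dtype=int32), array([ 96.38, 249.01]), array([ 0.4966, -0.0272,  0.014 ]))
praline (array([  5,   7,  17,  16, 216], dtype=int32), array([161.8 , 202.55]), array([0.5613, 0.2354, 0.034 ]))
{'time': 9.35, 'tool_pos': array([ 0.52678459, -0.24591338,  0.11973379]), 'opening': 0.04790387982156846, 'finger_force': 4.998514428734779, 'ft_force': array([ 0.63469682,  1.20988466, -1.14715862])}
```

Emit:
{"name": "arm_command", "arguments": {
  "rows": [
    [[-0.03,-0.04,0,0],[-0.07,-0.11,0,0],[-0.13,-0.2,0,0],[-0.19,-0.3,0,0],[-0.26,-0.4,0,0],[-0.32,-0.5,0,0],[-0.38,-0.6,0,0],[-0.45,-0.7,0,0],[-0.51,-0.8,0,0],[-0.57,-0.89,0,0]]
  ]
}}

```text
time: 10.35
tool_pos: [0.4881, -0.089, 0.1186]
ee_rot: [-3.098, 0.516, 0.001]
ft_force: [0.5, -0.2, -0.8]
opening: 0.0478
finger_force: 5.0
```

Emit:
{"name": "arm_command", "arguments": {
  "rows": [
    [[-0.06,-0.1,0,0],[-0.13,-0.2,0,0],[-0.19,-0.3,0,0],[-0.26,-0.4,0,0],[-0.32,-0.5,0,0],[-0.38,-0.6,0,0],[-0.45,-0.7,0,0],[-0.51,-0.8,0,0],[-0.57,-0.89,0,0],[-0.62,-0.97,0,0]]
  ]
}}

```text
time: 11.35
tool_pos: [0.4469, 0.0784, 0.1186]
ee_rot: [-3.099, 0.516, 0.002]
ft_force: [-0.4, -0.4, -0.1]
opening: 0.0479
finger_force: 5.0
```

Emit:
{"name": "arm_command", "arguments": {
  "rows": [
    [[-0.06,-0.1,0,-0.025],[-0.13,-0.2,0,-0.06],[-0.19,-0.3,0,-0.1],[-0.26,-0.4,0,-0.14],[-0.32,-0.5,0,-0.18],[-0.38,-0.6,0,-0.215],[-0.45,-0.7,0,-0.24],[-0.49,-0.77,0,-0.25],[-0.52,-0.81,0,-0.25],[-0.52,-0.81,0,-0.25]]
  ]
}}

```text
time: 12.35
tool_pos: [0.4139, 0.2176, 0.1186]
ee_rot: [-3.061, -0.708, 0.0]
ft_force: [-0.1, 0.4, -0.3]
opening: 0.0476
finger_force: 5.0
```

```bash
python3 - <<'E'
from plant import ctrl, snapshot
import cv2,pickle
s=ctrl.sense();print({k:s[k] for k in('time','tool_pos','ee_rot','joint_positions','opening')})
v=snapshot('wrist');pickle.dump((s,v),open('w4.pkl','wb'))
cv2.imwrite('pics/w4.png',v['frame'][:,:,::-1])
E
```

```text
{'time': 12.35, 'tool_pos': array([0.41386416, 0.21756068, 0.11862848]), 'ee_rot': array([-3.06066845e+00, -7.07741283e-01,  8.53998636e-05]), 'joint_positions': array([-0.56793236,  0.47484133,  0.03371056,  2.0818953 , -0.02820643,
        0.58527263, -1.63074482]), 'opening': 0.04763423169771993}
```

View pics/w4.png

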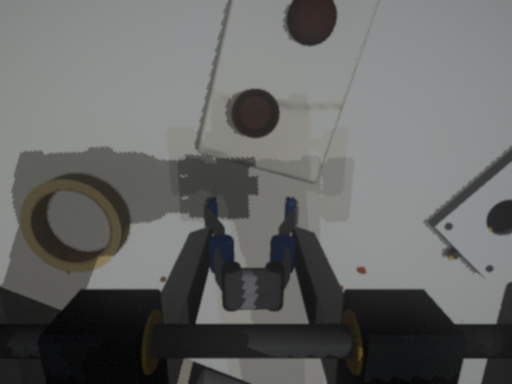

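The shell's rim is at (255,113), the tongs' tips are at (211,207) and (291,207), and the tongs hang straight.

```bash
python3 - <<'E'
import pickle,cv2,numpy as np
from h import *
from scipy.spatial.transform import Rotation as Ro
s,v=pickle.load(open('w4.pkl','rb'));R=Ro.from_rotvec(s['ee_rot']).as_matrix();T=s['tool_pos']
f=v['frame'].astype(int);m=((f[...,2]-f[...,0]>30)&(f[...,2]-f[...,1]>25)).astype(np.uint8)
n,l,st,c=cv2.connectedComponentsWithStats(m)
for i in range(1,n):
    if st[i,4]>20:print(st[i],c[i].round(1),[(R.T@(onz(v,c[i],z)-T)).round(4)[:2] for z in (.076,.084,.154)])
for th in(60,75,90):
    mm=(f.max(2)<th).astype(np.uint8)[75:150,215:300];n,l,st,c=cv2.connectedComponentsWithStats(mm);i=l[38,40]
    cs,_=cv2.findContours((l==i).astype(np.uint8),0,1);h=cv2.convexHull(max(cs,key=len)).astype(np.float32)+[215,75]
    e=cv2.fitEllipse(h);X=onz(v,e[0],.038);print(th,st[i],e,X.round(4),(R.T@(X-T)).round(4))
E
```

```text
[289 201   5   6  23] [291.1 203.4] [array([0.0024, 0.0308]), array([0.0051, 0.0298]), array([0.0283, 0.0207])]Traceback (most recent call last):
  File "<stdin>", line 12, in <module>
cv2.error: OpenCV(4.12.0) /io/opencv/modules/imgproc/src/shapedescr.cpp:356: error: (-215:Assertion failed) n >= 0 && (depth == CV_32F || depth == CV_32S) in function 'fitEllipseNoDirect'
```

```bash
python3 - <<'E'
import pickle,cv2,numpy as np
from h import *
from scipy.spatial.transform import Rotation as Ro
s,v=pickle.load(open('w4.pkl','rb'));R=Ro.from_rotvec(s['ee_rot']).as_matrix();T=s['tool_pos']
f=v['frame'].astype(int);print(f[113,225:285:4].tolist())
m=((f[...,2]-f[...,0]>15)&(f[...,2]-f[...,1]>12)).astype(np.uint8)
n,l,st,c=cv2.connectedComponentsWithStats(m)
for i in range(1,n):
    if st[i,4]>15:print(st[i],c[i].round(1),[(R.T@(onz(v,c[i],z)-T)).round(4)[:2] for z in (.080,.154)])
for th in(50,60,70,80):
    mm=(f[...,1]<th).astype(np.uint8)[75:150,215:300]
    cs,_=cv2.findContours(mm,0,1);h=cv2.convexHull(max(cs,key=len)).astype(np.float32)+np.float32([215,75])
    e=cv2.fitEllipse(h.astype(np.float32));X=onz(v,e[0],.038);print(th,np.round(e[0],1),np.round(e[1],1),X.round(4),(R.T@(X-T)).round(4))
E
```

```text
[[106, 105, 101], [82, 81, 78], [48, 42, 41], [43, 40, 38], [52, 43, 40], [53, 45, 41], [54, 45, 41], [54, 44, 41], [52, 44, 41], [53, 44, 40], [52, 43, 39], [50, 42, 39], [41, 39, 38], [46, 41, 40], [134, 134, 128]]
[208 198   9  18  97] [212.8 206. ] [array([ 0.0016, -0.0306]), array([ 0.0269, -0.0213])]
[286 200   9  16  89] [289.2 206.1] [array([0.0015, 0.0289]), array([0.0268, 0.0198])]
[210 235  23  37 490] [221.1 248.4] [array([-0.0347, -0.0252]), array([ 0.0018, -0.0176])]
[271 236  24  35 457] [282.2 248.4] [array([-0.0347,  0.0244]), array([0.0018, 0.0166])]
50 [254.8 113. ] [45.9 46.7] [0.4779 0.2463 0.038 ] [0.0701 0.0023 0.0806]
60 [254.7 113. ] [46.9 47.6] [0.4778 0.2464 0.038 ] [0.0701 0.0022 0.0806]
70 [254.5 113. ] [47.8 48.4] [0.4777 0.2465 0.038 ] [0.0701 0.002  0.0806]
80 [254.3 113. ] [48.5 49.5] [0.4776 0.2467 0.038 ] [0.0701 0.0019 0.0806]
```

Emit:
{"name": "arm_command", "arguments": {
  "rows": [
    [[0.1,0.019,0,0],[0.22,0.019,0,0],[0.34,0.019,0,0],[0.43,0.019,0,0],[0.457,0.019,0,0],[0.457,0.019,0.02,0],[0.457,0.019,0.06,0],[0.457,0.019,0.1,0],[0.457,0.019,0.12,0],[0.457,0.019,0.12,0]]
  ]
}}

```text
time: 13.4
tool_pos: [0.4764, 0.2436, 0.1]
ee_rot: [3.061, 0.706, -0.002]
ft_force: [-0.0, 0.2, -0.4]
opening: 0.0475
finger_force: 5.0
```

```bash
python3 - <<'E'
from plant import ctrl, snapshot
import cv2,pickle,numpy as np
from h import *
from scipy.spatial.transform import Rotation as Ro
s=ctrl.sense();print({k:s[k] for k in('time','tool_pos','ee_rot')})
v=snapshot('wrist');pickle.dump((s,v),open('w5.pkl','wb'))
R=Ro.from_rotvec(s['ee_rot']).as_matrix();T=s['tool_pos'];f=v['frame'].astype(int)
m=((f[...,2]-f[...,0]>15)&(f[...,2]-f[...,1]>12)).astype(np.uint8)
n,l,st,c=cv2.connectedComponentsWithStats(m)
for i in range(1,n):
    if st[i,4]>15:print(st[i],c[i].round(1),[(R.T@(onz(v,c[i],z)-T)).round(4)[:2] for z in (.062,.136)])
print('shell px',proj(v,[.4777,.2464,.038]))
cv2.imwrite('pics/w5.png',cv2.resize(v['frame'][150:300,170:340,::-1],(680,600),interpolation=cv2.INTER_CUBIC))
E
```

```text
{'time': 13.4, 'tool_pos': array([0.47642923, 0.24364304, 0.10003787]), 'ee_rot': array([ 3.06075116e+00,  7.06131669e-01, -2.28360526e-03])}
[208 198   9  18 105] [212.8 206. ] [array([ 0.0018, -0.0306]), array([ 0.0271, -0.0213])]
[286 200   9  16  96] [289.3 206.2] [array([0.0016, 0.0289]), array([0.0269, 0.0197])]
[209 235  24  37 514] [221.  248.1] [array([-0.0342, -0.0252]), array([ 0.0023, -0.0176])]
[271 235  24  36 489] [282.2 248. ] [array([-0.0341,  0.0243]), array([0.0023, 0.0166])]
shell px [[249.80307708 196.13466804]]
```

View pics/w5.png

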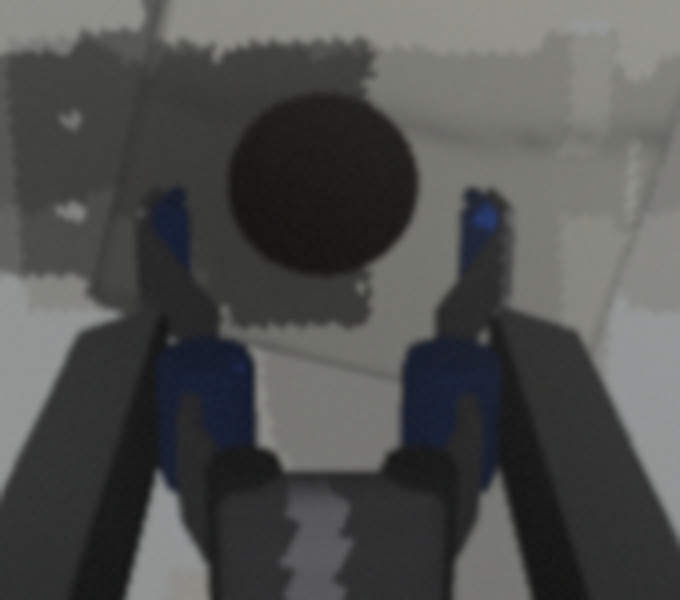

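The shell's rim circle is centred at (323,183) in the crop, midway between the tips, so I go down around it.

Emit:
{"name": "arm_command", "arguments": {
  "rows": [
    [[0.004,0,0.02,0],[0.005,0,0.045,0],[0.005,0,0.07,0],[0.005,0,0.095,0],[0.005,0,0.12,0],[0.005,0,0.145,0],[0.005,0,0.165,0],[0.005,0,0.182,0],[0.005,0,0.182,0],[0.005,0,0.182,0]]
  ]
}}

```text
time: 14.45
tool_pos: [0.4779, 0.2444, 0.0734]
ee_rot: [3.061, 0.706, 0.0]
ft_force: [-0.1, -0.6, -0.3]
opening: 0.0479
finger_force: 5.0
```

Emit:
{"name": "arm_command", "arguments": {
  "rows": [
    [[0,0,0.004,0],[0,0,0.004,0],[0,0,0.004,0],[0,0,0.004,0],[0,0,0.004,0],[0,0,0.004,0],[0,0,0.004,0],[0,0,0.004,0],[0,0,0.004,0],[0,0,0.004,0]]
  ],
  "newtons": 11
}}

```text
time: 15.45
tool_pos: [0.4779, 0.2444, 0.0728]
ee_rot: [3.061, 0.706, 0.0]
ft_force: [0.4, -0.1, -0.5]
opening: 0.0421
finger_force: 11.0
```

Emit:
{"name": "arm_command", "arguments": {
  "rows": [
    [[0,0,0,0],[0,0,0,0],[0,0,0,0],[0,0,0,0],[0,0,0,0],[0,0,0,0],[0,0,0,0],[0,0,0,0],[0,0,0,0],[0,0,0,0]]
  ],
  "newtons": 20
}}

```text
time: 16.45
tool_pos: [0.4778, 0.2443, 0.0728]
ee_rot: [3.061, 0.706, 0.0]
ft_force: [0.0, -1.0, 1.1]
opening: 0.0413
finger_force: 20.0
```

Emit:
{"name": "arm_command", "arguments": {
  "rows": [
    [[0,0,0,0],[0,0,0,0],[0,0,0,0],[0,0,0,0],[0,0,0,0],[0,0,0,0],[0,0,0,0],[0,0,0,0],[0,0,0,0],[0,0,0,0]]
  ],
  "newtons": 29
}}

```text
time: 17.45
tool_pos: [0.4779, 0.2444, 0.0728]
ee_rot: [3.061, 0.706, 0.0]
ft_force: [0.6, -0.4, 0.7]
opening: 0.0409
finger_force: 29.0
```

Emit:
{"name": "arm_command", "arguments": {
  "rows": [
    [[0,0,-0.01,0],[0,0,-0.03,0],[0,0,-0.06,0],[0,0,-0.1,0],[0,0,-0.14,0],[0,0,-0.18,0],[0,0,-0.22,0],[0,0,-0.26,0],[0,0,-0.29,0],[0,0,-0.3,0]]
  ]
}}

```text
time: 18.45
tool_pos: [0.4782, 0.2445, 0.1184]
ee_rot: [-3.061, -0.706, -0.001]
ft_force: [0.9, 0.3, -1.4]
opening: 0.0413
finger_force: 29.0
```

Emit:
{"name": "arm_command", "arguments": {
  "rows": [
    [[-0.02,0.03,0,0],[-0.06,0.09,0,0],[-0.11,0.16,0,0],[-0.17,0.25,0,0],[-0.23,0.34,0,0],[-0.3,0.44,0,0],[-0.37,0.54,0,0],[-0.44,0.64,0,0],[-0.51,0.74,0,0],[-0.58,0.84,0,0]]
  ]
}}

```text
time: 19.45
tool_pos: [0.4543, 0.0909, 0.1178]
ee_rot: [3.061, 0.704, -0.0]
ft_force: [0.5, -0.0, -0.7]
opening: 0.0409
finger_force: 29.0
```

Emit:
{"name": "arm_command", "arguments": {
  "rows": [
    [[-0.07,0.1,0,0],[-0.14,0.2,0,0],[-0.21,0.3,0,0],[-0.28,0.4,0,0],[-0.35,0.5,0,0],[-0.42,0.6,0,0],[-0.48,0.7,0,0],[-0.54,0.78,0,0],[-0.57,0.83,0,0],[-0.57,0.83,0,0]]
  ]
}}

```text
time: 20.45
tool_pos: [0.432, -0.0581, 0.1179]
ee_rot: [3.062, 0.701, -0.0]
ft_force: [1.2, 0.1, -1.3]
opening: 0.0407
finger_force: 29.0
```

```bash
python3 - <<'E'
from plant import ctrl, snapshot
import cv2,pickle,numpy as np
s=ctrl.sense();print({k:s[k] for k in('time','tool_pos','ee_rot','opening','ft_force')})
v=snapshot('wrist');pickle.dump((s,v),open('w6.pkl','wb'))
cv2.imwrite('pics/w6.png',v['frame'][:,:,::-1])
E
```

```text
{'time': 20.45, 'tool_pos': array([ 0.4319976 , -0.05814646,  0.11785989]), 'ee_rot': array([ 3.06184689e+00,  7.01244910e-01, -2.02162758e-04]), 'opening': 0.040652627149082424, 'ft_force': array([ 1.22650062,  0.06643701, -1.25376707])}
```

View pics/w6.png

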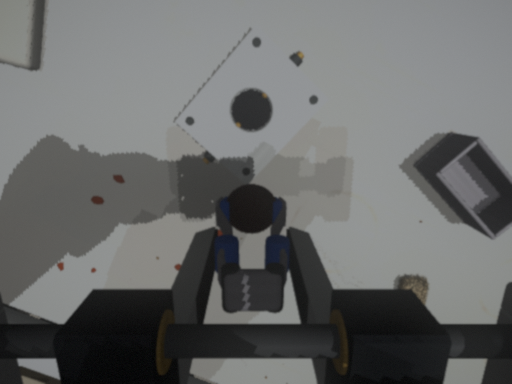

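Pocket mouth at (251,110); held shell's rim at (251,209), upright between the tips. Measuring both in the tool's axes.

```bash
cat > m6.py <<'E'
import pickle,cv2,numpy as np,sys
from h import *
from scipy.spatial.transform import Rotation as Ro
def fit(f,th,box,mask=None):
    x0,x1,y0,y1=box;mm=(f[...,1]<th).astype(np.uint8)[y0:y1,x0:x1]
    cs,_=cv2.findContours(cv2.morphologyEx(mm,cv2.MORPH_OPEN,np.ones((3,3),np.uint8)),0,1);h=cv2.convexHull(max(cs,key=cv2.contourArea)).astype(np.float32)
    return cv2.fitEllipse(h+np.float32([x0,y0]))
E
python3 - <<'E'
from m6 import *
s,v=pickle.load(open('w6.pkl','rb'));R=Ro.from_rotvec(s['ee_rot']).as_matrix();T=s['tool_pos'];f=v['frame'].astype(int)
zr=T[2]-.0442-.0105+.020
for th in(45,60,75,90):
    e=fit(f,th,(222,282,80,140));X=onz(v,e[0],.014);print('pocket',th,np.round(e[0],1),np.round(e[1],1),X.round(4),(R.T@(X-T)).round(4))
fx=f.copy();b=(f[...,2]-f[...,0]>8);fx[b]=255
for th in(30,38,45):
    e=fit(fx,th,(226,277,180,232));X=onz(v,e[0],zr);print('shell',th,np.round(e[0],1),np.round(e[1],1),(R.T@(X-T)).round(4))
print(f[209,222:282:3].tolist());print(f[180:236:3,251].tolist())
m=((f[...,2]-f[...,0]>15)&(f[...,2]-f[...,1]>12)).astype(np.uint8)
n,l,st,c=cv2.connectedComponentsWithStats(m)
for i in range(1,n):
    if st[i,4]>15:print(st[i],c[i].round(1))
E
```

```text
Traceback (most recent call last):
  File "m6.py", line 6, in fit
    cs,_=cv2.findContours(cv2.morphologyEx(mm,cv2.MORPH_OPEN,np.ones((3,3),np.uint8)),0,1);h=cv2.convexHull(max(cs,key=cv2.contourArea)).astype(np.float32)
                                                                                                            ~~~^^^^^^^^^^^^^^^^^^^^^^^^
ValueError: max() iterable argument is empty
```

```bash
python3 - <<'E'
from m6 import *
s,v=pickle.load(open('w6.pkl','rb'));R=Ro.from_rotvec(s['ee_rot']).as_matrix();T=s['tool_pos'];f=v['frame'].astype(int)
zr=T[2]-.0442-.0105+.020
print(f[110,222:282:3,1].tolist())
def run(nm,g,ths,box,z):
    for th in ths:
        try:e=fit(g,th,box);X=onz(v,e[0],z);print(nm,th,np.round(e[0],1),np.round(e[1],1),X.round(4),(R.T@(X-T)).round(4))
        except Exception as ex:print(nm,th,type(ex))
run('pocket',f,(60,75,90,105),(222,282,80,140),.014)
fx=f.copy();fx[f[...,2]-f[...,0]>8]=255
run('shell',fx,(30,38,45,52),(226,277,180,234),zr)
print(f[209,222:282:3].tolist());print(f[180:236:3,251].tolist())
E
```

```text
[149, 149, 145, 90, 48, 47, 48, 48, 47, 48, 48, 47, 48, 47, 49, 48, 54, 137, 148, 148]
pocket 60 [251.  109.8] [37.7 38.8] [ 0.4963 -0.0261  0.014 ] [ 0.0719 -0.0009  0.1038]
pocket 75 [251.  109.9] [39.2 40.1] [ 0.4962 -0.0261  0.014 ] [ 0.0718 -0.0009  0.1038]
pocket 90 [251.1 109.7] [40.4 41.3] [ 0.4964 -0.0262  0.014 ] [ 0.0719 -0.0008  0.1038]
pocket 105 [251.1 109.6] [41.3 42.8] [ 0.4965 -0.0261  0.014 ] [ 0.072  -0.0009  0.1038]
shell 30 [248.5 209.7] [42.9 49.8] [ 0.4307 -0.0557  0.0832] [-0.0001 -0.0028  0.0347]
shell 38 [250.  208.5] [47.2 52.5] [ 0.4321 -0.0563  0.0832] [ 0.0009 -0.0017  0.0347]
shell 45 [250.8 216.4] [55.1 66. ] [ 0.4265 -0.0596  0.0832] [-0.0056 -0.0011  0.0347]
shell 52 [250.7 216.3] [55.2 66.1] [ 0.4266 -0.0596  0.0832] [-0.0055 -0.0011  0.0347]
[[27, 34, 51], [24, 32, 52], [24, 30, 47], [24, 20, 21], [24, 21, 21], [24, 19, 19], [25, 22, 20], [26, 23, 23], [25, 22, 21], [27, 25, 23], [25, 23, 22], [27, 25, 23], [28, 24, 24], [29, 28, 27], [30, 27, 25], [28, 27, 25], [29, 27, 25], [30, 34, 48], [30, 37, 55], [31, 38, 55]]
[[90, 90, 87], [93, 92, 88], [30, 28, 26], [33, 30, 29], [31, 29, 27], [29, 27, 25], [29, 25, 26], [29, 27, 26], [30, 26, 26], [28, 25, 25], [28, 25, 24], [27, 25, 23], [28, 26, 25], [24, 20, 20], [26, 24, 24], [26, 24, 22], [24, 23, 24], [27, 24, 23], [113, 114, 109]]
```

```bash
python3 - <<'E'
from m6 import *
s,v=pickle.load(open('w6.pkl','rb'));R=Ro.from_rotvec(s['ee_rot']).as_matrix();T=s['tool_pos'];f=v['frame'].astype(int)
for c in(243,247,251,255,259):print(c,f[180:192,c,1].tolist(),f[226:240,c,1].tolist())
zr=T[2]-.0442-.0105+.020
for dx in(0,.001,.002,.003):
    P=lambda x,z:proj(v,T+R@np.array([x,-.0008,T[2]-z]))[0][1].round(1)
    print(dx,P(dx+.0205,zr),P(dx+.016,zr-.02),P(dx-.0205,zr))
m=((f[...,2]-f[...,0]>12)&(f[...,2]-f[...,1]>9)).astype(np.uint8)
n,l,st,c=cv2.connectedComponentsWithStats(m)
for i in range(1,n):
    if st[i,4]>15:print(st[i],c[i].round(1),(R.T@(onz(v,c[i],T[2]-.0386)-T)).round(4))
E
```

```text
243 [67, 64, 63, 62, 54, 40, 30, 26, 27, 27, 29, 27] [22, 21, 21, 23, 25, 42, 79, 107, 114, 115, 115, 114, 112, 115]
247 [65, 65, 65, 58, 45, 32, 28, 29, 29, 29, 29, 28] [22, 24, 22, 23, 20, 23, 44, 87, 117, 126, 127, 128, 128, 128]
251 [90, 101, 107, 92, 56, 34, 28, 29, 29, 30, 29, 27] [22, 21, 23, 19, 21, 24, 41, 79, 114, 126, 128, 128, 128, 128]
255 [117, 117, 114, 102, 75, 44, 32, 31, 28, 30, 29, 28] [24, 20, 21, 23, 20, 27, 51, 92, 122, 128, 129, 129, 128, 128]
259 [117, 117, 118, 115, 103, 74, 44, 30, 29, 30, 32, 31] [22, 24, 23, 22, 25, 46, 85, 116, 127, 128, 128, 128, 128, 128]
0 183.9 182.9 234.2
0.001 182.6 181.7 233.0
0.002 181.3 180.5 231.9
0.003 180.0 179.3 230.7
[220 197   9  24 133] [224.7 207.2] [ 0.0006 -0.0214  0.0386]
[273 199   9  23 133] [276.3 208.3] [-0.0003  0.0189  0.0386]
[215 235  23  36 530] [226.7 248.4] [-0.0347 -0.0206  0.0386]
[266 235  24  30 510] [275.8 248.1] [-0.0344  0.0192  0.0386]
```

Emit:
{"name": "arm_command", "arguments": {
  "rows": [
    [[0,0,0.02,0],[0,0,0.05,0],[0,0,0.08,0],[0,0,0.12,0],[0,0,0.16,0],[0,0,0.2,0],[0,0,0.23,0],[0,0,0.255,0],[0,0,0.27,0],[0,0,0.27,0]]
  ]
}}

```text
time: 21.5
tool_pos: [0.4324, -0.0564, 0.077]
ee_rot: [-3.061, -0.706, 0.001]
ft_force: [-0.9, 0.7, -1.3]
opening: 0.041
finger_force: 29.0
```

```bash
python3 - <<'E'
from m6 import *
from plant import ctrl,snapshot
s=ctrl.sense();v=snapshot('wrist');pickle.dump((s,v),open('w7.pkl','wb'))
R=Ro.from_rotvec(s['ee_rot']).as_matrix();T=s['tool_pos'];f=v['frame'].astype(int);print(s['time'],T,s['ft_force'])
zr=T[2]-.0442-.0105+.020
p=proj(v,[.4963,-.0261,.014])[0].astype(int);print(p)
for th in(60,75,90):
    e=fit(f,th,(p[0]-32,p[0]+32,p[1]-32,p[1]+32));X=onz(v,e[0],.014);print('pocket',np.round(e[0],1),np.round(e[1],1),X.round(4),(R.T@(X-T)).round(4))
for c in(243,247,251,255,259):print(c,f[178:192,c,1].tolist(),f[226:240,c,1].tolist())
for dx in(0,.002):
    P=lambda x,z:proj(v,T+R@np.array([x,-.0008,T[2]-z]))[0][1].round(1)
    print(dx,P(dx+.0205,zr),P(dx+.016,zr-.02),P(dx-.0205,zr))
E
```

```text
21.5 [ 0.4323882  -0.05639246  0.07701998] [-0.88949252  0.67681317 -1.32719206]
[253 113]
pocket [252.9 113. ] [43.9 44.4] [ 0.4963 -0.0259  0.014 ] [0.0709 0.0006 0.063 ]
pocket [253.2 113. ] [45.4 46.3] [ 0.4965 -0.0261  0.014 ] [0.0709 0.0009 0.063 ]
pocket [253.1 113. ] [46.5 47.8] [ 0.4964 -0.0261  0.014 ] [0.0709 0.0008 0.063 ]
243 [65, 63, 55, 48, 42, 39, 38, 33, 31, 28, 29, 27, 29, 28] [19, 21, 22, 21, 22, 28, 48, 81, 105, 115, 117, 117, 117, 117]
247 [62, 48, 38, 36, 33, 33, 31, 29, 30, 30, 30, 28, 28, 26] [21, 16, 21, 21, 23, 20, 33, 61, 94, 113, 117, 118, 117, 117]
251 [68, 66, 62, 56, 49, 42, 33, 30, 30, 29, 30, 30, 27, 27] [20, 23, 20, 21, 20, 21, 32, 61, 93, 114, 118, 118, 118, 117]
255 [70, 68, 67, 67, 64, 59, 47, 34, 29, 30, 30, 30, 29, 31] [19, 19, 22, 22, 21, 25, 41, 77, 107, 116, 117, 118, 117, 117]
259 [66, 67, 66, 67, 66, 65, 60, 46, 34, 30, 29, 31, 31, 29] [22, 22, 21, 21, 23, 32, 59, 92, 115, 123, 125, 128, 130, 130]
0 183.9 182.9 234.2
0.002 181.3 180.5 231.9
```

Emit:
{"name": "arm_command", "arguments": {
  "rows": [
    [[0.04,0.012,0,0],[0.1,0.012,0,0],[0.17,0.012,0,0],[0.24,0.012,0,0],[0.31,0.012,0,0],[0.38,0.012,0,0],[0.43,0.012,0,0],[0.46,0.012,0,0],[0.47,0.012,0,0],[0.47,0.012,0,0]]
  ]
}}

```text
time: 22.55
tool_pos: [0.4965, -0.0272, 0.0772]
ee_rot: [3.061, 0.706, -0.001]
ft_force: [0.3, -0.7, -1.4]
opening: 0.0411
finger_force: 29.0
```

```bash
python3 - <<'E'
from m6 import *
from plant import ctrl,snapshot
s=ctrl.sense();v=snapshot('wrist');w=snapshot('scene');pickle.dump((s,v,w),open('w8.pkl','wb'))
print(s['time'],s['tool_pos'],s['ee_rot'],s['ft_force'],s['ft_torque'])
E
```

```text
22.55 [ 0.49650093 -0.02716466  0.07721146] [ 3.06118731e+00  7.06202428e-01 -6.57736784e-04] [ 0.27280861 -0.70481472 -1.39741178] [ 0.0015726  -0.01959235 -0.00410147]
```

Emit:
{"name": "arm_command", "arguments": {
  "rows": [
    [[0,0,0.008,0],[0,0,0.016,0],[0,0,0.024,0],[0,0,0.032,0],[0,0,0.04,0],[0,0,0.048,0],[0,0,0.056,0],[0,0,0.062,0],[0,0,0.062,0],[0,0,0.062,0]]
  ]
}}

```text
time: 23.65
tool_pos: [0.4967, -0.0271, 0.068]
ee_rot: [-3.061, -0.706, 0.0]
ft_force: [-1.0, 0.3, -0.9]
opening: 0.0411
finger_force: 29.0
```

Emit:
{"name": "arm_command", "arguments": {
  "rows": [
    [[0,0,0.001,0],[0,0,0.002,0],[0,0,0.003,0],[0,0,0.004,0],[0,0,0.005,0],[0,0,0.006,0],[0,0,0.007,0],[0,0,0.007,0],[0,0,0.007,0],[0,0,0.007,0]]
  ]
}}

```text
time: 24.65
tool_pos: [0.4967, -0.0271, 0.0669]
ee_rot: [-3.061, -0.706, -0.0]
ft_force: [0.4, 0.2, -1.4]
opening: 0.0412
finger_force: 29.0
```

Emit:
{"name": "arm_command", "arguments": {
  "rows": [
    [[0,0,0.001,0],[0,0,0.002,0],[0,0,0.003,0],[0,0,0.004,0],[0,0,0.005,0],[0,0,0.005,0],[0,0,0.005,0],[0,0,0.005,0],[0,0,0.005,0],[0,0,0.005,0]]
  ]
}}

```text
time: 25.65
tool_pos: [0.4967, -0.0271, 0.0662]
ee_rot: [-3.061, -0.706, -0.0]
ft_force: [0.0, 0.6, -2.0]
opening: 0.041
finger_force: 29.0
```

Emit:
{"name": "arm_command", "arguments": {
  "rows": [
    [[0,0,0.001,0],[0,0,0.002,0],[0,0,0.003,0],[0,0,0.004,0],[0,0,0.005,0],[0,0,0.006,0],[0,0,0.007,0],[0,0,0.007,0],[0,0,0.007,0],[0,0,0.007,0]]
  ]
}}

```text
time: 26.65
tool_pos: [0.4967, -0.0271, 0.0651]
ee_rot: [-3.061, -0.706, -0.0]
ft_force: [-0.7, 0.5, -0.6]
opening: 0.041
finger_force: 29.0
```

Emit:
{"name": "arm_command", "arguments": {
  "rows": [
    [[0,0,0.001,0],[0,0,0.002,0],[0,0,0.003,0],[0,0,0.004,0],[0,0,0.005,0],[0,0,0.006,0],[0,0,0.006,0],[0,0,0.006,0],[0,0,0.006,0],[0,0,0.006,0]]
  ]
}}

```text
time: 27.65
tool_pos: [0.4967, -0.0271, 0.0642]
ee_rot: [3.061, 0.706, 0.0]
ft_force: [0.4, -0.7, -0.8]
opening: 0.0412
finger_force: 29.0
```

Emit:
{"name": "arm_command", "arguments": {
  "rows": [
    [[0,0,0.001,0],[0,0,0.002,0],[0,0,0.003,0],[0,0,0.004,0],[0,0,0.005,0],[0,0,0.006,0],[0,0,0.006,0],[0,0,0.006,0],[0,0,0.006,0],[0,0,0.006,0]]
  ]
}}

```text
time: 28.65
tool_pos: [0.4967, -0.0271, 0.0633]
ee_rot: [-3.061, -0.706, -0.0]
ft_force: [0.1, 0.5, -1.6]
opening: 0.0413
finger_force: 29.0
```

Emit:
{"name": "arm_command", "arguments": {
  "rows": [
    [[0,0,0.001,0],[0,0,0.002,0],[0,0,0.003,0],[0,0,0.004,0],[0,0,0.005,0],[0,0,0.005,0],[0,0,0.005,0],[0,0,0.005,0],[0,0,0.005,0],[0,0,0.005,0]]
  ]
}}

```text
time: 29.65
tool_pos: [0.4967, -0.027, 0.0626]
ee_rot: [-3.061, -0.706, -0.0]
ft_force: [-1.1, 0.8, 3.5]
opening: 0.0408
finger_force: 29.0
```

Emit:
{"name": "arm_command", "arguments": {
  "rows": [
    [[0,0,0.001,0],[0,0,0.002,0],[0,0,0.002,0],[0,0,0.002,0],[0,0,0.002,0],[0,0,0.002,0],[0,0,0.002,0],[0,0,0.002,0],[0,0,0.002,0],[0,0,0.002,0]]
  ]
}}

```text
time: 30.65
tool_pos: [0.4968, -0.0272, 0.0623]
ee_rot: [3.061, 0.706, 0.0]
ft_force: [0.1, 0.9, 4.2]
opening: 0.041
finger_force: 29.0
```

Emit:
{"name": "arm_command", "arguments": {
  "rows": [
    [[0,0,0.001,0],[0,0,0.002,0],[0,0,0.003,0],[0,0,0.003,0],[0,0,0.003,0],[0,0,0.003,0],[0,0,0.003,0],[0,0,0.003,0],[0,0,0.003,0],[0,0,0.003,0]]
  ]
}}

```text
time: 31.65
tool_pos: [0.4967, -0.0271, 0.0618]
ee_rot: [-3.061, -0.706, -0.0]
ft_force: [-0.1, 0.7, 3.1]
opening: 0.0408
finger_force: 29.0
```

Emit:
{"name": "arm_command", "arguments": {
  "rows": [
    [[0,0,0.001,0],[0,0,0.002,0],[0,0,0.003,0],[0,0,0.004,0],[0,0,0.004,0],[0,0,0.004,0],[0,0,0.004,0],[0,0,0.004,0],[0,0,0.004,0],[0,0,0.004,0]]
  ]
}}

```text
time: 32.65
tool_pos: [0.4968, -0.0271, 0.0612]
ee_rot: [3.061, 0.706, 0.0]
ft_force: [-0.7, -0.3, 4.2]
opening: 0.0407
finger_force: 29.0
```

Emit:
{"name": "arm_command", "arguments": {
  "rows": [
    [[0,0,0.001,0],[0,0,0.002,0],[0,0,0.003,0],[0,0,0.004,0],[0,0,0.004,0],[0,0,0.004,0],[0,0,0.004,0],[0,0,0.004,0],[0,0,0.004,0],[0,0,0.004,0]]
  ]
}}

```text
time: 33.65
tool_pos: [0.4971, -0.0271, 0.0611]
ee_rot: [3.061, 0.706, 0.001]
ft_force: [-1.0, -0.1, 7.1]
opening: 0.0404
finger_force: 29.0
```

Emit:
{"name": "arm_command", "arguments": {
  "rows": [
    [[0,0,0.001,0],[0,0,0.002,0],[0,0,0.003,0],[0,0,0.003,0],[0,0,0.003,0],[0,0,0.003,0],[0,0,0.003,0],[0,0,0.003,0],[0,0,0.003,0],[0,0,0.003,0]]
  ]
}}

```text
time: 34.65
tool_pos: [0.4973, -0.0271, 0.0609]
ee_rot: [3.061, 0.706, 0.002]
ft_force: [-0.3, 0.2, 9.5]
opening: 0.0407
finger_force: 29.0
```

Emit:
{"name": "arm_command", "arguments": {
  "rows": [
    [[0,0,0.001,0],[0,0,0.001,0],[0,0,0.001,0],[0,0,0.001,0],[0,0,0.001,0],[0,0,0.001,0],[0,0,0.001,0],[0,0,0.001,0],[0,0,0.001,0],[0,0,0.001,0]]
  ]
}}

```text
time: 35.65
tool_pos: [0.4974, -0.0271, 0.0608]
ee_rot: [3.061, 0.706, 0.002]
ft_force: [-1.0, 0.0, 11.1]
opening: 0.0408
finger_force: 29.0
```

Emit:
{"name": "arm_command", "arguments": {
  "rows": [
    [[0,0,-0.001,0],[0,0,-0.003,0],[0,0,-0.005,0],[0,0,-0.007,0],[0,0,-0.008,0],[0,0,-0.008,0],[0,0,-0.008,0],[0,0,-0.008,0],[0,0,-0.008,0],[0,0,-0.008,0]]
  ]
}}

```text
time: 36.65
tool_pos: [0.4966, -0.0271, 0.0611]
ee_rot: [-3.061, -0.706, 0.0]
ft_force: [0.3, -1.1, 0.8]
opening: 0.0405
finger_force: 29.0
```

Pressed with about 11–12 N; now relaxed to about 2 N. Opening the tongs gently in steps.

Emit:
{"name": "arm_command", "arguments": {
  "rows": [
    [[0,0,0,0],[0,0,0,0],[0,0,0,0],[0,0,0,0],[0,0,0,0],[0,0,0,0],[0,0,0,0],[0,0,0,0],[0,0,0,0],[0,0,0,0]]
  ],
  "newtons": 12
}}

```text
time: 37.65
tool_pos: [0.4967, -0.0271, 0.0612]
ee_rot: [-3.061, -0.706, -0.0]
ft_force: [0.6, -0.9, 0.9]
opening: 0.0414
finger_force: 12.0
```

Emit:
{"name": "arm_command", "arguments": {
  "rows": [
    [[0,0,0,0],[0,0,0,0],[0,0,0,0],[0,0,0,0],[0,0,0,0],[0,0,0,0],[0,0,0,0],[0,0,0,0],[0,0,0,0],[0,0,0,0]]
  ],
  "newtons": 5
}}

```text
time: 38.65
tool_pos: [0.4967, -0.0271, 0.0612]
ee_rot: [3.061, 0.706, 0.0]
ft_force: [0.0, -0.0, -0.9]
opening: 0.0481
finger_force: 5.0
```

Emit:
{"name": "arm_command", "arguments": {
  "rows": [
    [[0,0,-0.01,0],[0,0,-0.03,0],[0,0,-0.06,0],[0,0,-0.1,0],[0,0,-0.15,0],[0,0,-0.2,0],[0,0,-0.26,0],[0,0,-0.32,0],[0,0,-0.37,0],[0,0,-0.39,0]]
  ]
}}

```text
time: 39.65
tool_pos: [0.4973, -0.0271, 0.1208]
ee_rot: [3.061, 0.706, 0.002]
ft_force: [1.0, -0.6, -0.6]
opening: 0.0475
finger_force: 5.0
```

Emit:
{"name": "arm_command", "arguments": {
  "rows": [
    [[-0.01,0.03,0,0],[-0.03,0.09,0,0],[-0.05,0.16,0,0],[-0.08,0.24,0,0],[-0.11,0.32,0,0],[-0.13,0.4,0,0],[-0.16,0.48,0,0],[-0.18,0.56,0,0],[-0.21,0.63,0,0],[-0.23,0.7,0,0]]
  ]
}}

```text
time: 40.65
tool_pos: [0.5116, -0.1377, 0.1197]
ee_rot: [-3.061, -0.706, 0.0]
ft_force: [0.8, 0.3, -1.0]
opening: 0.0475
finger_force: 5.0
```

Emit:
{"name": "arm_command", "arguments": {
  "rows": [
    [[-0.03,0.08,0,0.025],[-0.05,0.16,0,0.06],[-0.08,0.25,0,0.1],[-0.11,0.34,0,0.14],[-0.14,0.43,0,0.18],[-0.17,0.52,0,0.215],[-0.2,0.61,0,0.24],[-0.22,0.67,0,0.25],[-0.231,0.696,0,0.25],[-0.231,0.696,0,0.25]]
  ]
}}

```text
time: 41.65
tool_pos: [0.5261, -0.246, 0.1196]
ee_rot: [-3.099, 0.518, 0.0]
ft_force: [0.3, -0.1, -1.1]
opening: 0.0475
finger_force: 5.0
```

```bash
python3 - <<'E'
from m6 import *
from plant import ctrl,snapshot
s=ctrl.sense();v=snapshot('wrist');t=snapshot('top');pickle.dump((s,v,t),open('w9.pkl','wb'))
R=Ro.from_rotvec(s['ee_rot']).as_matrix();T=s['tool_pos'];f=v['frame'].astype(int);print(s['time'],T,s['ee_rot'],(R.T@(np.array([.5263,-.2456,.0482])-T)).round(4))
m=((f[...,2]-f[...,0]>15)&(f[...,2]-f[...,1]>12)).astype(np.uint8)
n,l,st,c=cv2.connectedComponentsWithStats(m)
for i in range(1,n):
    if st[i,4]>15:print(st[i],c[i].round(1),[(R.T@(onz(v,c[i],T[2]-d)-T)).round(4)[:2] for d in (.0386,-.0354)])
g=t['frame'].astype(int)
for p in((.4964,-.026,.03),):
    q=proj(t,p)[0].astype(int);print(q,g[q[1]-10:q[1]+11,q[0]].tolist())
E
```

```text
41.65 [ 0.52611819 -0.24604288  0.11964525] [-3.09854962e+00  5.17822480e-01  2.33847915e-04] [ 0.     -0.0005  0.0714]
[208 197  10  21 145] [213.2 206.2] [array([ 0.0013, -0.03  ]), array([ 0.0266, -0.0207])]
[285 197  10  20 126] [288.7 205.5] [array([0.0019, 0.0288]), array([0.027 , 0.0198])]
[209 234  25  37 568] [221.1 247.3] [array([-0.0338, -0.0248]), array([ 0.0023, -0.0172])]
[271 234  24  36 498] [281.8 247.2] [array([-0.0337,  0.0244]), array([0.0024, 0.0168])]
[263 229] [[176, 175, 177], [176, 175, 177], [175, 175, 176], [162, 160, 161], [87, 77, 76], [14, 7, 4], [14, 6, 5], [22, 13, 10], [43, 24, 21], [42, 24, 21], [43, 24, 20], [43, 24, 20], [42, 24, 20], [43, 24, 21], [43, 24, 21], [44, 25, 21], [43, 24, 21], [39, 22, 19], [23, 13, 11], [30, 23, 21], [73, 69, 68]]
```

Emit:
{"name": "arm_command", "arguments": {
  "rows": [
    [[0,-0.003,0.03,0],[0,-0.003,0.08,0],[0,-0.003,0.14,0],[0,-0.003,0.2,0],[0,-0.003,0.26,0],[0,-0.003,0.32,0],[0,-0.003,0.38,0],[0,-0.003,0.42,0],[0,-0.003,0.45,0],[0,-0.003,0.46,0]]
  ]
}}

```text
time: 42.75
tool_pos: [0.5262, -0.2451, 0.0502]
ee_rot: [-3.098, 0.519, 0.001]
ft_force: [0.5, 0.4, 0.3]
opening: 0.0481
finger_force: 5.0
```

Emit:
{"name": "arm_command", "arguments": {
  "rows": [
    [[0,0,0.004,0],[0,0,0.008,0],[0,0,0.012,0],[0,0,0.014,0],[0,0,0.014,0],[0,0,0.014,0],[0,0,0.014,0],[0,0,0.014,0],[0,0,0.014,0],[0,0,0.014,0]]
  ]
}}

```text
time: 43.75
tool_pos: [0.5265, -0.2453, 0.0487]
ee_rot: [3.098, -0.519, 0.0]
ft_force: [-0.7, 0.4, 0.6]
opening: 0.0478
finger_force: 5.0
```

```bash
python3 - <<'E'
from m6 import *
s,v,t=pickle.load(open('w9.pkl','rb'));g=t['frame'].astype(int)
for th in(45,60,80,100):
    e=fit(g,th,(248,279,214,246));print(th,np.round(e[0],2),np.round(e[1],1),onz(t,e[0],.028).round(4))
d=pickle.load(open('d0.pkl','rb'))['top']['frame'].astype(int)
for th in(60,80,100):
    e=fit(d,th,(248,279,214,246));print('jig',th,np.round(e[0],2),np.round(e[1],1),onz(t,e[0],.014).round(4))
q=proj(v,[.4964,-.0261,.028])[0].astype(int);f=v['frame'].astype(int);print(q)
for th in(45,60,75,90):
    e=fit(f,th,(max(q[0]-34,0),q[0]+34,q[1]-34,q[1]+34));print('wrist',th,np.round(e[0],1),np.round(e[1],1),onz(v,e[0],.028).round(4))
E
```

```text
45 [263.69 230.87] [15.  15.1] [ 0.4934 -0.0256  0.028 ]
60 [263.56 230.93] [15.  15.4] [ 0.4933 -0.0253  0.028 ]
80 [263.67 230.82] [15.3 16. ] [ 0.4936 -0.0256  0.028 ]
100 [263.55 231.02] [15.9 16.6] [ 0.493  -0.0253  0.028 ]
jig 60 [263.64 231.39] [13.4 14.4] [ 0.494  -0.0259  0.014 ]
jig 80 [263.53 231.43] [13.9 14.3] [ 0.4939 -0.0256  0.014 ]
jig 100 [263.69 231.33] [14.6 14.6] [ 0.4942 -0.026   0.014 ]
[ 57 282]
wrist 45 [ 67.3 290.8] [46.5 65.2] [ 0.4849 -0.0308  0.028 ]
wrist 60 [ 67.1 290.4] [47.8 65.1] [ 0.4854 -0.0308  0.028 ]
wrist 75 [ 67.  290.5] [47.7 66. ] [ 0.4853 -0.0307  0.028 ]
wrist 90 [ 66.8 290.3] [48.9 65.7] [ 0.4857 -0.0305  0.028 ]
```

Emit:
{"name": "arm_command", "arguments": {
  "rows": [
    [[0,0,0,0],[0,0,0,0],[0,0,0,0],[0,0,0,0],[0,0,0,0],[0,0,0,0],[0,0,0,0],[0,0,0,0],[0,0,0,0],[0,0,0,0]]
  ],
  "fingers": 0.7
}}

```text
time: 44.75
tool_pos: [0.5264, -0.2452, 0.0487]
ee_rot: [-3.098, 0.519, -0.0]
ft_force: [0.9, -0.1, 0.3]
opening: 0.0798
finger_force: 0.0
```

Emit:
{"name": "arm_command", "arguments": {
  "rows": [
    [[0,0,-0.03,0],[0,0,-0.1,0],[0,0,-0.2,0],[0,0,-0.3,0],[0,0,-0.42,0],[0,0,-0.54,0],[0,0,-0.66,0],[0,0,-0.76,0],[0,0,-0.84,0],[0,0,-0.9,0]]
  ]
}}

```text
time: 45.75
tool_pos: [0.5267, -0.2454, 0.1851]
ee_rot: [3.098, -0.519, 0.002]
ft_force: [0.6, 0.1, 0.2]
opening: 0.0801
finger_force: 0.0
```

```bash
python3 - <<'E'
from m6 import *
from plant import ctrl,snapshot
s=ctrl.sense();v=snapshot('wrist');w1=pickle.load(open('w1.pkl','rb'))
print(s['time'],s['tool_pos'])
for V in(w1,v):
    f=V['frame'].astype(int);m=((f[...,2]-f[...,0]>30)&(f[...,2]-f[...,1]>25)).astype(np.uint8);m[:120]=0;m[240:]=0
    n,l,st,c=cv2.connectedComponentsWithStats(m)
    for i in range(1,n):
        if st[i,4]>8:print(st[i],c[i].round(1),onz(V,c[i],.084).round(4),onz(V,c[i],.014).round(4))
t=snapshot('top')['frame'].astype(int);d=pickle.load(open('d0.pkl','rb'))['top']['frame'].astype(int)
x=cv2.connectedComponentsWithStats((np.abs(t-d).max(2)>40).astype(np.uint8))
for a,b in zip(x[2],x[3]):
    if 15<a[4]<100000:print(a,b.round())
E
```

```text
45.75 [ 0.52669084 -0.24537313  0.18509991]
[223 163   6   6  25] [225.6 165.2] [ 0.5522 -0.2294  0.084 ] [ 0.5406 -0.2191  0.014 ]
[273 163   6   5  21] [275.4 164.6] [ 0.5366 -0.2738  0.084 ] [ 0.5214 -0.2739  0.014 ]
[227 177  12   6  54] [233.4 179.2] [ 0.5369 -0.2314  0.084 ] [ 0.5218 -0.2216  0.014 ]
[264 177  11  18  76] [270.5 181.7] [ 0.5224 -0.264   0.084 ] [ 0.504  -0.2618  0.014 ]
[224 165   5   6  25] [226.1 167.2] [ 0.5527 -0.2287  0.084 ] [ 0.5406 -0.2187  0.014 ]
[274 165   5   5  20] [275.9 167.1] [ 0.5375 -0.2734  0.084 ] [ 0.5218 -0.2738  0.014 ]
[228 180  12   6  55] [234.1 182.1] [ 0.5366 -0.2309  0.084 ] [ 0.5207 -0.2214  0.014 ]
[264 180  12  18  79] [270.7 184.8] [ 0.5225 -0.2634  0.084 ] [ 0.5034 -0.2614  0.014 ]
[  302   101   208   283 24367] [421. 240.]
[458 144   6   6  24] [460. 147.]
[493 165   5   8  18] [494. 168.]
[ 162  219  183  142 6606] [258. 292.]
[256 223  16  14  47] [264. 227.]
[147 227  19  20 286] [156. 237.]
[507 294   5  10  18] [509. 299.]
[ 386  309  126   73 2551] [466. 350.]
[372 367  51   2  75] [393. 368.]
[186 375  21   1  21] [196. 375.]
[476 376  19   8  66] [482. 380.]
```

Tongs are back where they stood, upright; the shell is in the jig. Handing in.

```bash
python3 -c "
from plant import ctrl
print(ctrl.job_done())"
```

```text
the job is handed in; nothing more can be done
None
```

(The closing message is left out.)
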